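# Open the serving hatch and pass the pot through

### The arm

A 6-joint arm with a two-finger parallel gripper is mounted at the origin on the work surface. World frame = base frame: x ahead of the robot, y to its left, z up, the work surface at z = 0. Lengths are in m, angles in rad, forces in N, time in s.
With the tool pointing down it reaches from about 0.375 to 0.75 m from the base axis. Payload 9 kg.
Tool frame: the origin (TCP) lies at the very end of the fingers, on their centre line; the grasp point (between the pads) lies 19 mm behind it (arm.grasp_offset is the distance from the TCP to the grasp point, in m); z points along the fingers, y is the line along which they close (so a half turn about z gives the same grasp; the last joint's range is limited). The gripper opens to 85 mm and grips with 20 to 120 N. Pads are 22 mm wide; open, the fingers measure 114 mm over their backs; the gripper's body (76 mm by 85 mm) begins 54 mm behind the grasp point. The pads swing forward as they close: fully open they stand 13 mm farther back than shut.
Start: joints at [1.018, 0.104, 0.097, 1.564, 0, 1.353], TCP at [0.197, 0.567, 0.231] pointing down, gripper open.
Joint ranges: [-2.99, 2.99], [-0.84, 1.86], [-1.1, 1.16], [-1.84, 2.11], [-1.51, 1.56], [-3.14, 3.14]. Speed limits (rad/s): [2.22, 2.22, 2.57, 3.14, 3.14, 3.14].

### API

Orientations are given as a unit quaternion [w, x, y, z].
In Python, from rig import state, camera, arm, boxes_of, outline_of gives the robot as it stands. The module is installed in compiled form; this text tells all that it offers.
- The arm moves only by the tool play_rows, never from a script. Its argument "commands" is one flat list of numbers, 7 for each row, row after row: the shift along the tool's x, y, z as a fraction of full scale, then the turn, a rotation vector about the tool's x, y, z as a fraction of full scale, then the opening, from -1 (shut) to 1 (fully open). A call has exactly 8 rows; each row is the pose to reach, as a shift and turn from the pose commanded when the call began, along the tool's axes at that moment; what a row does not reach only later rows make up. Full scale, the value 1, is 0.15 m for a shift and pi/2 rad for a turn. A row lasts 1/8 s, in which the tool goes at most 62.5 mm and 10.7 degrees, less where a joint would pass 70% of its speed; a pose out of reach is approached as far as the arm can. A call with a number of a shift or a turn outside -1 to 1 is refused whole. A call with a gripper value outside its range is refused whole. The fingers move at their own pace and stop on an object; "grip_force" is the grip in N (left out, the last holds). Time passes only in rows, so rows that repeat a pose let the fingers close, or fill a call up. It gives the time, the measured TCP pose, the force, the opening and the grip force at its end, in the units of the state.
- state(): the state, without advancing time (a new reading comes with each control period).
- camera(name): name is "side" or "top"; returns a dict with "image" (480x640x3 uint8, red, green, blue), "intrinsics" (3x3 intrinsics, pixels), "extrinsics" (4x4, takes a point from world to camera coordinates). Camera axes: x right, y down, z forward; pixel columns grow to the right and rows downward; lengths in m; the calibration is good to about 2 mm. A picture is of the moment at which its call begins. There is no depth.
- arm.sign_off(): hands the job in; it is judged then, once.
Trained networks look in a picture, given as the dict that the camera call returned (one of the last four; its "shot" number tells which), for a name from the list of things; names that differ only in an ending like _2 or _b are one class to them, and where a whole thing is asked for, a point or a joint stands for the part that bears it (a point fixed in the world has none). Each returns a list of dicts, best first, with "score" (0 to 1); they miss things now and then, are a little off and sometimes report something else, mostly with a low value. They report only what shows in the picture. A call takes as long as a camera call.
- boxes_of(picture, name): "extent" ([left, top, right, bottom] in pixels, round what is visible of it).
- outline_of(picture, name): "pixels" (480x640 bool, what is visible of it) and "extent" ([left, top, right, bottom] in pixels, round what is visible of it).
The state is a dict: "clock": time; "joint_positions": joint angles; "dq": joint speeds; "joint_torque": joint torques, N m; "tcp_pos": TCP position; "orientation": TCP orientation; "wrist_force": force on the tool from outside, world axes, zero at the start; "torque": the same for the moment, N m; "grip_width": finger opening in m; "finger_force": force on a finger pad.
Only numpy, scipy, OpenCV 4.12 (cv2) and the standard library are available. Lean on these libraries where they do the work, as an engineer would, in place of code of your own. Each camera call takes 0.05 s, during which the arm holds its last target. There are 200 camera calls.

### The job

Open the hatch by pushing up under the bottom rail of its glazed shutter, up to the height marks on the posts and then on until you feel it come home against its sprung stop; press it there gently for a moment, without forcing it. Then slide the empty aluminium pot upright along the counter through the opening until all of it is just past the shutter, and leave the pot stand, lid, bowl and whisk where they are.

Things in the scene. Friction and masses are not known exactly. Their poses are not given: they have to be found in the camera images.
- hatch: Aluminium serving hatch fixed on the counter, opening away to the left; no sill. Origin on the counter midway between its two posts, in the shutter's plane; x points through the opening, away from the side with the pot, y along the hatch, z up. Opening 400 mm between posts (370 mm high, 30 mm wide, front at x = -8 mm, each on an 8 mm high foot from x = -68 to 92 mm). Head box front at x = -25 mm.
- shutter: Clear shutter sliding up and down between the posts; its lower edge starts 70 to 105 mm up. Origin mid lower edge, axes as the hatch. Bottom rail: bar 390 mm wide, 22 mm high, x = -40 (the pot's side) to +12 mm, flat underside at z = 0. Pane and frame above at most 16 mm thick, to z = 110 mm. 0.9 kg, balanced to about 1.5 N; 3 N friction holds it anywhere. Does not rack if pushed off centre.
- mark (a point): Height marks: dark steel lugs 28 mm wide, 6 mm thick, one on the front of each post. The point lies midway between the two, 200 mm above the counter, 16 mm in front of the shutter's plane. The shutter comes against its sprung stop when its lower edge is somewhere from 3 to 32 mm above this height; the stop is concealed and differs each time, so it must be felt.
- head: Hollow aluminium head box over the opening, 400 mm wide, 54 mm high. Origin at its underside in the shutter's plane, 325 mm above the counter. The concealed stop is inside: a sprung 15 mm stub on the shutter's top meets it, yielding 0.4 mm per newton up to 9 mm, then solid. Home is 3 N or more on the stop for 0.2 s; over 16 N on it (beyond the shutter's own friction) is forcing it.
- pot: Empty round aluminium pot without handles or lid, 130 mm outside diameter, 105 mm high, wall 3 mm, 0.25 to 0.6 kg. Origin at the centre of its underside. It stands upright in front of one half of the hatch, nearer to or farther from the robot, too tall to pass under the shutter as it starts.
- pot_stand: Flat round wooden pot stand, 110 mm diameter, 15 mm high, on the counter in front of the other half of the hatch; to be left alone. Origin at the centre of its underside.
- lid: Pot lid lying upside down on its black knob, 144 mm diameter, 32 mm high, to the left, beyond the hatch; to be left alone. Origin at the centre of its underside.
- bowl: Plastic bowl, 150 mm diameter, 60 mm high, off to the right; to be left alone. Origin at the centre of its underside.
- whisk: Stainless whisk, 280 mm long, lying off to the right; to be left alone. Origin under its middle, x along it from handle to wires.

How it is judged:
On the way, in this order (a step that is already met when the one before it is completed fails the run):
1. the shutter is pressed home against its stop, at or above the marks (contact force between shutter and head above 3 N and z of shutter in the frame of mark above 0 m), for 0.2 s.
2. the pot is through the raised opening (x of pot in the frame of hatch above 0.065 m and z of shutter in the frame of mark above -0.002 m), for 0.1 s.
At the end, for the whole second after the job is handed in: The shutter stays up at rest with its lower edge at or above the marks (2 mm allowed); the pot stands upright at rest on the counter beyond the hatch, its centre 65 to 200 mm past the plane of the shutter and within 150 mm of the middle (all of step 2 and linear speed of each of shutter, pot below 0.01 m/s and x of pot in the frame of hatch below 0.2 m and y of pot in the frame of hatch between -0.15 and 0.15 m and height (world z) of pot below 0.01 m and angle between pot's own z axis and vertical below 0.1 rad); the robot touches nothing.
It fails at once if the shutter is forced against its stop with more than 16 N (contact force between shutter and head above 16 N).
It fails at once if the pot is tipped by more than 20 degrees (angle between pot's own z axis and vertical above 0.35 rad).
It fails at once if the pot stand, lid, bowl or whisk is moved by more than 20 mm (distance of any of pot_stand, lid, bowl, whisk from where it was at the start of the episode above 0.02 m).
It also fails if it takes over 72 s, if anything falls off the work surface, if the arm or the gripper's body presses on something with over 40 N, if the wrist force passes 120 N, or if a joint passes its speed limit or range.

## Working session

There is one attempt and no reset: what is moved stays moved. The work goes in short steps, Python scripts to look and compute and a tool call to move; the robot and the scene stay as the last step left them, time stands still between calls to the robot, and variables do not carry over. Pictures are saved under pics/ and viewed, at most 12 in all, crops included, and the job is handed in when it is done.

Besides the shell and the picture viewer there is one more tool, called in YAML: its name, and indented under it one key for each argument. play_rows: Moves the arm, as the interface text tells. Shift numbers are shares of 0.15 m and turn numbers shares of pi/2 rad, none past 1 either way. Its arguments: {"type":"object","properties":{"commands":{"type":"array"},"grip_force":{"type":"number"}},"required":["commands"]}

```bash
mkdir -p pics; python3 - <<'E'
from rig import *
import cv2,numpy as np
s=state();print(s)
for n in("side","top"):
    c=camera(n);cv2.imwrite(f"pics/{n}0.png",c["image"][:,:,::-1])
    print(n,c["intrinsics"].tolist(),np.round(c["extrinsics"],4).tolist())
    for o in("hatch","shutter","mark","head","pot","pot_stand","lid","bowl","whisk"):
        print(o,[(round(b["score"],2),np.round(b["extent"]).tolist()) for b in boxes_of(c,o)[:2]])
E
```

```text
{'clock': 0.0, 'joint_positions': array([1.01830047e+00, 1.04696287e-01, 9.64948566e-02, 1.56391161e+00,
       6.32475336e-05, 1.35306705e+00]), 'dq': array([-0.00071701, -0.00109445,  0.001371  , -0.00111299,  0.0001384 ,
       -0.00065509]), 'joint_torque': array([ 1.96870278e-03, -5.56928158e+01,  5.03652012e+01,  1.70289731e-02,
       -2.32433995e-04, -6.78299486e-06]), 'tcp_pos': array([0.19694448, 0.56641417, 0.23053818]), 'orientation': array([-2.76627290e-04,  1.66602769e-01,  9.86023875e-01, -5.98254301e-04]), 'wrist_force': array([ 0.43682453, -0.87736358,  0.91556694]), 'torque': array([ 0.00903744, -0.01218554,  0.02762002]), 'finger_force': 0.0, 'grip_width': 0.08494900921378729}
side [[545.3725277461832, 0.0, 317.8900822494117], [0.0, 545.3725277461832, 240.7996706676718], [0.0, 0.0, 1.0]] [[0.9944, -0.1048, -0.0095, -0.5344], [-0.0743, -0.6356, -0.7684, 0.2109], [0.0745, 0.7649, -0.6398, 1.3648], [0.0, 0.0, 0.0, 1.0]]
hatch [(0.6, [266.0, 133.0, 454.0, 318.0]), (0.34, [244.0, 394.0, 319.0, 461.0])]
shutter [(0.95, [275.0, 198.0, 426.0, 282.0])]
mark [(0.77, [262.0, 
[... 235 characters left out ...]
, 463.0])]
whisk [(0.83, [328.0, 413.0, 460.0, 444.0])]
top [[514.637085976239, 0.0, 318.8370526569744], [0.0, 514.637085976239, 238.04675514605213], [0.0, 0.0, 1.0]] [[-0.0277, -0.9996, -0.0031, 0.0344], [-0.9928, 0.0279, -0.1167, 0.5624], [0.1167, -0.0002, -0.9932, 1.4002], [0.0, 0.0, 0.0, 1.0]]
hatch [(0.79, [210.0, 93.0, 348.0, 299.0])]
shutter []
mark [(0.91, [211.0, 93.0, 347.0, 302.0])]
head [(0.8, [214.0, 102.0, 331.0, 279.0])]
pot [(0.9, [311.0, 253.0, 359.0, 306.0])]
pot_stand [(0.77, [341.0, 200.0, 378.0, 241.0])]
lid [(0.67, [142.0, 255.0, 193.0, 307.0])]
bowl [(0.69, [435.0, 257.0, 492.0, 311.0]), (0.43, [212.0, 103.0, 332.0, 278.0])]
whisk [(0.56, [438.0, 191.0, 458.0, 252.0])]
```

View pics/side0.png

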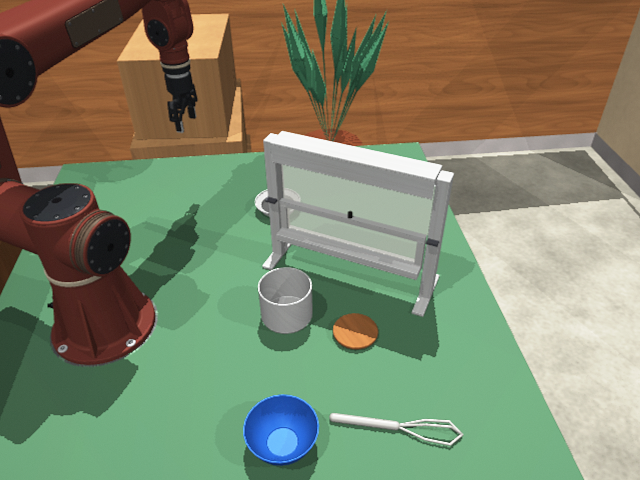

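View pics/top0.png

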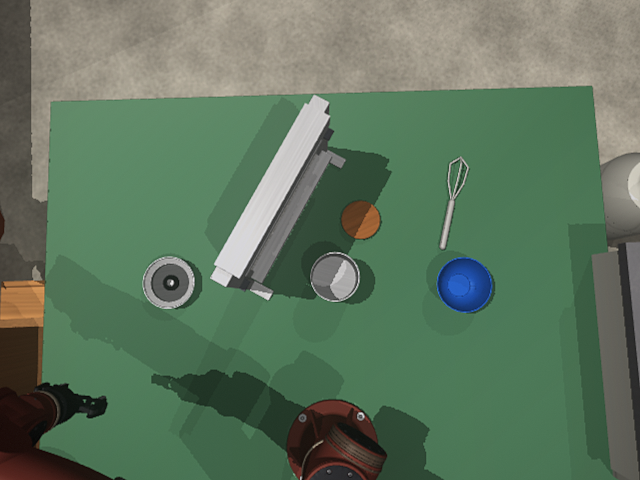

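```bash
python3 - <<'E'
import cv2
a=cv2.imread("pics/top0.png")[85:310,200:370];cv2.imwrite("pics/topc.png",cv2.resize(a,None,fx=2.66,fy=2.66,interpolation=cv2.INTER_CUBIC))
a=cv2.imread("pics/side0.png")[125:325,250:460];cv2.imwrite("pics/sidec.png",cv2.resize(a,None,fx=3,fy=3,interpolation=cv2.INTER_CUBIC))
E
```

```text
(no output)
```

View pics/topc.png

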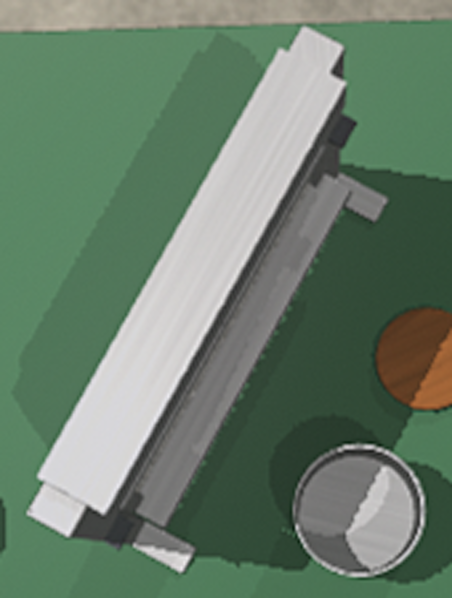

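View pics/sidec.png

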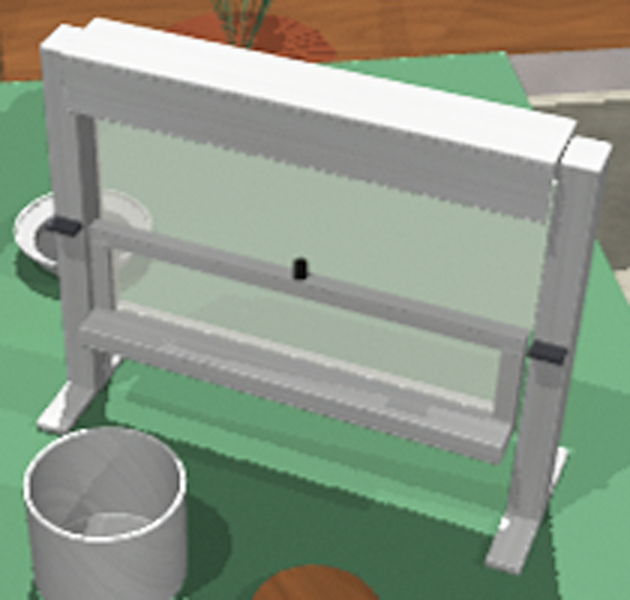

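```bash
cat >h.py <<'E'
from rig import *
import numpy as np, cv2
from scipy.optimize import least_squares
from scipy.spatial.transform import Rotation as R
def proj(c,P):
    K,E=np.array(c["intrinsics"]),np.array(c["extrinsics"])
    q=(E[:3,:3]@np.atleast_2d(P).T).T+E[:3,3]; q=q@K.T
    return q[:,:2]/q[:,2:]
def onz(c,uv,z):
    K,E=np.array(c["intrinsics"]),np.array(c["extrinsics"])
    Rm=E[:3,:3]; o=-Rm.T@E[:3,3]; d=Rm.T@np.linalg.solve(K,[*uv,1]); return o+d*(z-o[2])/d[2]
def W(p,P): return R.from_euler('z',p[2]).apply(P)+[p[0],p[1],0]
E
python3 - <<'E'
from h import *
s=camera("side");t=camera("top")
T=[((239.5,277.9),(-.025,.2,.379)),((330,116.6),(-.025,-.2,.379)),((270.3,294.8),(-.068,.215,.006)),((342.9,162),(-.068,-.215,.006))]
S=[((436.7,179),(-.025,-.2,.379)),((266,268),(-.068,.215,.006)),((417,315),(-.068,-.215,.006)),((271.7,200.3),(-.014,.215,.2)),((432.3,242.7),(-.014,-.215,.2))]
L=[((276.7,240.3),(-.04,.195,0)),((416.7,277.7),(-.04,-.195,0))]
def f(p):
    r=[proj(t,W(p,P))-u for u,P in T]+[proj(s,W(p,P))-u for u,P in S]+[proj(s,W(p,np.array(P)+[0,0,p[3]]))-u for u,P in L]
    return np.concatenate(r).ravel()
r=least_squares(f,[.5,.2,1.0,.09],loss='soft_l1');print(r.x.round(4));print(f(r.x).reshape(-1,2).round(1).tolist())
p=r.x
def inh(w): return R.from_euler('z',-p[2]).apply(w-np.array([p[0],p[1],0]))
for n,c,uv,z in(("pot t",t,(335,276.7),.105),("pot s",s,(285.3,286.3),.105),("stand",t,(359.5,220.5),.015),("stand s",s,(354.5,331),.015),("lid",t,(168,281.5),.03),("bowl",t,(464.5,285),.06)):
    w=onz(c,uv,z);print(n,w.round(3),inh(w).round(3))
E
```

```text
[0.6311 0.1089 1.0482 0.0958]
[[-0.1, -1.0], [-0.2, -2.3], [0.6, -0.3], [0.2, 0.6], [-2.1, 0.7], [0.5, 0.1], [0.3, -1.1], [-0.6, 0.3], [0.1, -0.4], [-1.0, -1.2], [-0.3, 1.2]]
pot t [ 0.452 -0.021  0.105] [-0.202  0.091  0.105]
pot s [ 0.457 -0.021  0.105] [-0.2    0.086  0.105]
stand [ 0.612 -0.098  0.015] [-0.189 -0.087  0.015]
stand s [ 0.616 -0.103  0.015] [-0.191 -0.092  0.015]
lid [0.454 0.439 0.03 ] [0.198 0.318 0.03 ]
bowl [ 0.421 -0.371  0.06 ] [-0.521 -0.058  0.06 ]
```

```bash
cat >>h.py <<'E'
p=np.array([.6311,.1089,1.0482])
def inh(w): return R.from_euler('z',-p[2]).apply(np.array(w)-[p[0],p[1],0])
def Rt(az,down):  # degrees; tool y = left, z forward pitched down
    return R.from_euler('zy',[az,down],degrees=True).as_matrix() @ np.array([[0,0,1],[0,1,0],[-1,0,0.]]) if 0 else R.from_matrix((R.from_euler('ZY',[az,down],degrees=True).as_matrix())@np.array([[0,0,1],[0,1,0],[-1,0,0.]]))
def cur():
    s=state();q=s["orientation"];return np.array(s["tcp_pos"]),R.from_quat([q[1],q[2],q[3],q[0]]),s
def rows(targets):
    P,Q,s=cur()
    for t,az,dn in targets:
        d=Q.inv().apply(np.array(t)-P)/.15; v=(Q.inv()*Rt(az,dn)).as_rotvec()/(np.pi/2)
        print(np.r_[d,v].round(3).tolist())
def rep():
    P,Q,s=cur(); z=Q.as_matrix()[:,2]
    print("t",round(s["clock"],2),"tcp",P.round(4),"hatch",inh(P).round(3),"az/down",np.degrees([np.arctan2(z[1],z[0]),-np.arcsin(z[2])]).round(1),"q",np.round(s["joint_positions"],2),"F",np.round(s["wrist_force"],2))
E
python3 - <<'E'
from h import *
rep()
def pol(r,a,z): return [r*np.cos(np.radians(a)),r*np.sin(np.radians(a)),z]
rows([(pol(.46,71,.26),71,90),(pol(.46,71,.26),71,70)])
E
```

```text
t 1.1 tcp [0.1972 0.5667 0.2313] hatch [0.18  0.605 0.231] az/down [53.4 90. ] q [ 1.02  0.1   0.1   1.56 -0.    1.35] F [ 0.45 -0.07 -0.59]
[0.01, -0.934, -0.191, 0.0, 0.0, -1.002]
[0.01, -0.934, -0.191, -0.175, -0.174, -0.991]
```

play_rows:
  commands: [0,-0.3,-0.1,0,0,-0.12,-1,0,-0.6,-0.19,0,0,-0.24,-1,0,-0.9,-0.19,0,0,-0.36,-1,0,-0.93,-0.19,0,0,-0.48,-1,0,-0.93,-0.19,0,0,-0.6,-1,0,-0.93,-0.19,0,0,-0.72,-1,0,-0.93,-0.19,0,0,-0.84,-1,0,-0.93,-0.19,0,0,-0.96,-1]
  grip_force: 30

```text
clock: 2.1
tcp_pos: [0.1513, 0.435, 0.2599]
orientation: [0.0, -0.553, 0.833, 0.0]
wrist_force: [0.5, -0.2, 0.1]
grip_width: -0.0002
finger_force: 0.0
```

```bash
python3 - <<'E'
from h import *
rep()
def pol(r,a,z): return [r*np.cos(np.radians(a)),r*np.sin(np.radians(a)),z]
rows([(pol(r,a,.27),a,d) for r,a,d in((.44,65,90),(.42,56,90),(.41,47,90),(.41,40,90),(.41,34,90))])
E
```

```text
t 2.1 tcp [0.1513 0.435  0.2599] hatch [0.043 0.578 0.26 ] az/down [54.5 90. ] q [ 0.95 -0.31 -0.24  1.64 -0.   -0.22] F [ 0.53 -0.23  0.13]
[0.132, -0.306, -0.067, -0.0, 0.0, 0.023]
[0.316, -0.738, -0.067, -0.0, 0.0, 0.123]
[0.497, -1.138, -0.067, -0.0, 0.0, 0.223]
[0.631, -1.444, -0.067, 0.0, 0.0, 0.301]
[0.774, -1.692, -0.067, 0.0, 0.0, 0.368]
```

play_rows:
  commands: [0.13,-0.3,-0.07,0,0,0.03,-1,0.3,-0.65,-0.07,0,0,0.12,-1,0.45,-1,-0.07,0,0,0.22,-1,0.6,-1,-0.07,0,0,0.3,-1,0.75,-1,-0.07,0,0,0.37,-1,0.75,-1,-0.07,0,0,0.37,-1,0.75,-1,-0.07,0,0,0.37,-1,0.75,-1,-0.07,0,0,0.37,-1]

```text
clock: 3.1
tcp_pos: [0.2448, 0.2729, 0.2702]
orientation: [-0.0, -0.289, 0.957, 0.0]
wrist_force: [-0.3, -0.0, 0.3]
grip_width: -0.0005
finger_force: 0.0
```

```bash
python3 - <<'E'
from h import *
rep()
def pol(r,a,z): return [r*np.cos(np.radians(a)),r*np.sin(np.radians(a)),z]
rows([(pol(r,a,.27),a-2,d) for r,a,d in((.40,40,90),(.4,30,90),(.40,24,80),(.40,20,60),(.44,17,60),(.44,17,45))])
E
```

```text
t 3.1 tcp [0.2448 0.2729 0.2702] hatch [-0.051  0.417  0.27 ] az/down [149.5  90. ] q [ 0.48 -0.61 -0.43  1.74  0.   -0.11] F [-0.3  -0.02  0.3 ]
[-0.284, -0.315, 0.002, 0.0, -0.0, -0.049]
[-0.296, -0.779, 0.001, 0.0, -0.0, 0.062]
[-0.264, -1.057, 0.001, 0.011, -0.111, 0.128]
[-0.227, -1.239, 0.001, 0.045, -0.331, 0.169]
[-0.446, -1.45, 0.001, 0.054, -0.33, 0.201]
[-0.446, -1.45, 0.001, 0.081, -0.496, 0.195]
```

play_rows:
  commands: [-0.25,-0.3,0,0,0,-0.03,-1,-0.28,-0.6,0,0,0,0.03,-1,-0.28,-0.8,0,0,0,0.07,-1,-0.26,-1,0,0,-0.05,0.12,-1,-0.25,-1,0,0,-0.11,0.13,-1,-0.25,-1,0,0,-0.11,0.13,-1,-0.25,-1,0,0,-0.11,0.13,-1,-0.25,-1,0,0,-0.11,0.13,-1]

```text
clock: 4.1
tcp_pos: [0.3588, 0.1684, 0.27]
orientation: [0.081, -0.188, 0.978, 0.025]
wrist_force: [-0.3, 0.3, 0.1]
grip_width: 0.0
finger_force: 0.0
```

```bash
python3 - <<'E'
from h import *
rep()
def hw(x,y,z): return W(p,np.array([[x,y,z]]))[0]
print(hw(-.07,.12,0),hw(-.09,.13,0))
rows([([.43,.10,.25],20,70),([.45,.11,.2],18,60),([.45,.11,.16],18,50),([.45,.11,.10],18,40),([.45,.11,.06],18,40)])
E
```

```text
t 4.1 tcp [0.3588 0.1684 0.27  ] hatch [-0.084  0.266  0.27 ] az/down [27.9 80.2] q [ 0.05 -0.75 -0.53  1.63  0.07 -0.33] F [-0.34  0.31  0.12]
[0.49217764 0.10813896 0.        ] [0.47352975 0.09579975 0.        ]
[-0.246, -0.602, 0.166, 0.016, -0.114, 0.017]
[-0.336, -0.596, 0.52, 0.026, -0.226, 0.037]
[-0.291, -0.601, 0.783, 0.029, -0.337, 0.035]
[-0.224, -0.608, 1.177, 0.032, -0.448, 0.033]
[-0.179, -0.613, 1.44, 0.032, -0.448, 0.033]
```

play_rows:
  commands: [-0.12,-0.3,0.1,0.01,-0.1,0.02,-1,-0.25,-0.6,0.17,0.02,-0.2,0.03,-1,-0.32,-0.6,0.5,0.03,-0.3,0.03,-1,-0.29,-0.6,0.78,0.03,-0.4,0.03,-1,-0.25,-0.6,1,0.03,-0.45,0.03,-1,-0.25,-0.6,1,0.03,-0.45,0.03,-1,-0.25,-0.6,1,0.03,-0.45,0.03,-1,-0.25,-0.6,1,0.03,-0.45,0.03,-1]

```text
clock: 5.1
tcp_pos: [0.6136, 0.11, 0.1139]
orientation: [0.391, -0.147, 0.906, 0.073]
wrist_force: [-29.2, -19.6, -0.3]
grip_width: -0.0
finger_force: 15.8
```

```bash
python3 - <<'E'
from h import *
rep()
def hw(x,y,z): return W(p,np.array([[x,y,z]]))[0]
rows([([.45,.11,.07],18,40),([.46,.115,.06],18,30),(hw(-.075,.12,.06),18,20),(hw(-.045,.11,.055),18,20),(hw(-.02,.10,.055),18,20)])
s=camera("side");cv2.imwrite("pics/side1.png",s["image"][:,:,::-1])
E
```

```text
t 5.1 tcp [0.6136 0.11   0.1139] hatch [-0.008  0.016  0.114] az/down [19.8 43.1] q [-0.24 -0.84 -1.1   0.58  0.41 -0.4 ] F [-29.23 -19.64  -0.28]
[0.924, 0.348, -0.549, 0.015, -0.035, -0.002]
[0.922, 0.357, -0.449, 0.015, -0.146, -0.003]
[0.809, 0.222, -0.332, 0.014, -0.257, -0.005]
[0.701, 0.303, -0.166, 0.014, -0.257, -0.005]
[0.586, 0.363, -0.042, 0.014, -0.257, -0.005]
```

View pics/side1.png

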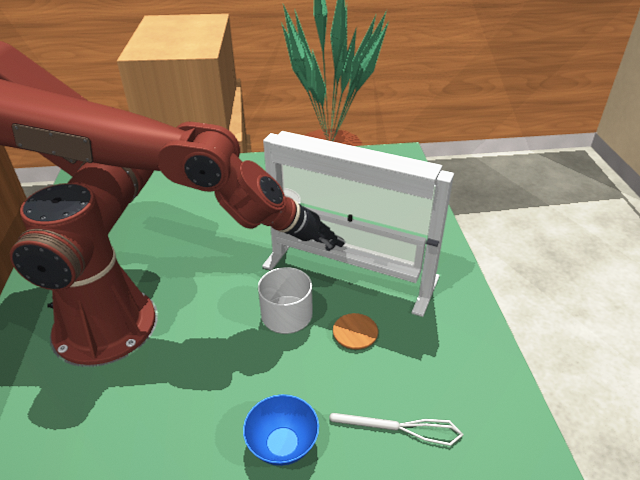

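```bash
cat >kin.py <<'E'
from h import *
# fk params: r0,z0,L1,L2,e (forearm perpendicular offset),w (wrist q4->q5),Lt,lat
LO=np.array([-2.99,-.84,-1.1,-1.84,-1.51,-3.14]);HI=np.array([2.99,1.86,1.16,2.11,1.56,3.14])
def fk(k,q):
    r0,z0,L1,L2,e,w,Lt,lat=k
    f=q[1]-q[2]; g=f+q[3]
    x=r0+L1*np.sin(q[1])+L2*np.cos(f)+e*np.sin(f)+w*np.cos(g)
    z=z0+L1*np.cos(q[1])-L2*np.sin(f)+e*np.cos(f)-w*np.sin(g)
    B=R.from_euler('z',q[0])*R.from_euler('y',g)*R.from_euler('z',q[4])
    pos=R.from_euler('z',q[0]).apply([x,lat,z])+B.apply([Lt,0,0])
    return pos,B
D=[([1.0183,.1047,.0965,1.5639,0,1.353],[.1969,.5664,.2305],[54,90]),
([.95,-.31,-.24,1.64,0,-.22],[.1513,.435,.2599],None),
([.48,-.61,-.43,1.74,0,-.11],[.2448,.2729,.2702],None),
([.05,-.75,-.53,1.63,.07,-.33],[.3588,.1684,.27],[27.9,80.2]),
([-.24,-.84,-1.1,.58,.41,-.4],[.6136,.11,.1139],[19.8,43.1])]
E
python3 - <<'E'
from kin import *
from rig import *
s=state(); D[-1]=(s["joint_positions"],s["tcp_pos"],None)
f=lambda k:np.concatenate([fk(k,np.array(q))[0]-P for q,P,_ in D]+[.02*(np.array(k)-[0,.2,.34,.4,0,.1,.25,.13])])
r=least_squares(f,[0,.2,.34,.4,0,.1,.25,.13]);k=r.x;print(k.round(4).tolist(),(f(k)[:15]*1000).round(0))
print([np.degrees([np.arctan2(z[1],z[0]),-np.arcsin(z[2])]).round(1) for z in [fk(k,np.array(q))[1].apply([1,0,0]) for q,_,_ in D]])
E
```

```text
[0.0063, 0.2912, 0.3392, 0.544, 0.0488, 0.1396, 0.3031, 0.1295] [ 0.  0. -0.  1.  0. -2. -0.  0.  2. -1.  0. -1. -0. -0.  1.]
[array([-121.7,   89.9]), array([54.4, 90. ]), array([27.5, 89.4]), array([26.5, 80. ]), array([19.8, 43.1])]
```

```bash
cat >>kin.py <<'E'
k=np.array([0.0063,0.2912,0.3392,0.544,0.0488,0.1396,0.3031,0.1295])
def ik(P,az,dn,q0=None):
    d=np.array([np.cos(np.radians(dn))*np.cos(np.radians(az)),np.cos(np.radians(dn))*np.sin(np.radians(az)),-np.sin(np.radians(dn))])
    def f(x):
        p_,B=fk(k,x); return np.r_[p_-P,.3*(B.apply([1,0,0])-d)]
    best=None
    for s in ([q0] if q0 is not None else [[-.3,-.3,-.9,-.3,.4],[-.5,0,-.8,-.5,1.0],[0,-.5,-1,.3,.2]]):
        r=least_squares(f,np.clip(s,LO[:5]+1e-3,HI[:5]-1e-3),bounds=(LO[:5],HI[:5]))
        if best is None or r.cost<best.cost: best=r
    return best.x,np.sqrt(2*best.cost)
def hw(x,y,z): return W(p,np.array([[x,y,z]]))[0]
E
python3 - <<'E'
from kin import *
pot=np.array([.455,-.021])
for y in (.1,.05,0,-.05,-.1):
  for az in (0,15,30,45,60):
    o=[]
    for dn in (0,10,20,30,40,50):
      e=[]
      for x,z in ((-.015,.06),(-.015,.235),(-.075,.06)):
        q,er=ik(hw(x,y,z),az,dn); e.append(round(er*1000))
      o.append((dn,e))
    P=hw(-.015,y,0)[:2];a=np.radians(az);v=pot-P;cr=v[0]*np.sin(a)-v[1]*np.cos(a)
    print(y,az,"potdist mm",round(cr*1000),o)
E
```

```text
0.1 0 potdist mm 167 [(0, [48, 162, 87]), (10, [79, 135, 87]), (20, [131, 115, 166]), (30, [100, 92, 129]), (40, [63, 59, 89]), (50, [22, 22, 50])]
0.1 15 potdist mm 140 [(0, [72, 138, 81]), (10, [135, 146, 96]), (20, [150, 142, 132]), (30, [110, 106, 122]), (40, [68, 67, 86]), (50, [26, 27, 49])]
0.1 30 potdist mm 103 [(0, [51, 90, 46]), (10, [100, 95, 63]), (20, [98, 89, 78]), (30, [78, 71, 74]), (40, [47, 44, 52]), (50, [12, 12, 25])]
0.1 45 potdist mm 60 [(0, [36, 36, 0]), (10, [36, 29, 4]), (20, [34, 25, 14]), (30, [25, 17, 15]), (40, [7, 3, 6]), (50, [0, 0, 0])]
0.1 60 potdist mm 12 [(0, [0, 8, 0]), (10, [0, 0, 0]), (20, [0, 0, 0]), (30, [0, 0, 0]), (40, [0, 0, 0]), (50, [0, 0, 0])]
0.05 0 potdist mm 142 [(0, [32, 114, 66]), (10, [71, 123, 89]), (20, [118, 99, 151]), (30, [85, 75, 112]), (40, [46, 40, 70]), (50, [5, 2, 27])]
0.05 15 potdist mm 105 [(0, [41, 120, 66]), (10, [75, 134, 121]), (20, [124, 111, 126]), (30, [87, 79, 98]), (40, [46, 42, 61]), (50, [5, 3, 21])]
0.05 30 potdist mm 60 [(0, [21, 100, 61]), (10, [91, 80, 66]), (20, [76, 63, 64]), (30, [53, 43, 51]), (40, [2
[... 1536 characters left out ...]
 0, 0]), (30, [0, 0, 0]), (40, [0, 0, 0]), (50, [0, 0, 0])]
-0.1 0 potdist mm 67 [(0, [0, 57, 3]), (10, [18, 54, 40]), (20, [32, 19, 62]), (30, [8, 0, 32]), (40, [0, 0, 0]), (50, [0, 0, 0])]
-0.1 15 potdist mm -1 [(0, [0, 47, 0]), (10, [13, 42, 29]), (20, [21, 9, 37]), (30, [0, 0, 12]), (40, [0, 0, 0]), (50, [0, 0, 0])]
-0.1 30 potdist mm -70 [(0, [0, 11, 0]), (10, [0, 4, 0]), (20, [0, 0, 0]), (30, [0, 0, 0]), (40, [0, 0, 0]), (50, [0, 0, 0])]
-0.1 45 potdist mm -133 [(0, [0, 0, 0]), (10, [0, 0, 0]), (20, [0, 0, 0]), (30, [0, 0, 0]), (40, [0, 0, 0]), (50, [0, 0, 0])]
-0.1 60 potdist mm -188 [(0, [4, 8, 11]), (10, [0, 0, 0]), (20, [0, 0, 0]), (30, [0, 0, 0]), (40, [0, 0, 0]), (50, [0, 0, 0])]
```

```bash
python3 - <<'E'
from kin import *
rep()
wp=[(hw(-.05,.01,.13),22,45),(hw(-.08,.0,.16),25,50),(hw(-.12,-.05,.22),35,45),(hw(-.11,-.1,.16),45,35),(hw(-.085,-.1,.08),45,20),(hw(-.085,-.1,.062),45,20),(hw(-.015,-.1,.062),45,20),(hw(-.015,-.1,.235),45,20)]
q0=None
for P,az,dn in wp:
    q,e=ik(P,az,dn);
    f=q[1]-q[2];kk=k.copy();kk[6]=0;w5=fk(kk,q)[0];kk[5]=0;w4=fk(kk,q)[0]
    print(P.round(3),q.round(2),round(e*1000),"w5",w5.round(2),"w4",w4.round(2))
rows(wp[:4])
E
```

```text
t 5.15 tcp [0.6137 0.1099 0.114 ] hatch [-0.008  0.016  0.114] az/down [19.8 43.1] q [-0.24 -0.84 -1.1   0.58  0.41 -0.4 ] F [-28.07 -20.1   -0.57]
[0.597 0.071 0.13 ] [-0.35 -0.84 -1.04  0.74  0.5 ] 1 w5 [ 0.4  -0.01  0.34] w4 [0.32 0.02 0.46]
[0.591 0.04  0.16 ] [-0.42 -0.72 -0.87  0.92  0.51] 0 w5 [ 0.41 -0.04  0.39] w4 [ 0.35 -0.02  0.51]
[ 0.615 -0.02   0.22 ] [-0.6  -0.48 -0.61  1.09  0.72] 0 w5 [ 0.44 -0.14  0.43] w4 [ 0.4  -0.12  0.57]
[ 0.663 -0.036  0.16 ] [-0.66 -0.12 -0.5   1.01  0.95] 0 w5 [ 0.49 -0.21  0.33] w4 [ 0.47 -0.2   0.47]
[ 0.675 -0.015  0.08 ] [-0.68  0.03 -0.67  0.59  1.21] 0 w5 [ 0.47 -0.22  0.18] w4 [ 0.44 -0.19  0.32]
[ 0.675 -0.015  0.062] [-0.68  0.07 -0.67  0.55  1.21] 0 w5 [ 0.47 -0.22  0.17] w4 [ 0.44 -0.19  0.3 ]
[0.71  0.046 0.062] [-0.54  0.03 -0.75  0.21  1.15] 0 w5 [ 0.51 -0.16  0.17] w4 [ 0.44 -0.12  0.28]
[0.71  0.046 0.235] [-0.54 -0.26 -0.66  0.59  1.15] 0 w5 [ 0.51 -0.16  0.34] w4 [ 0.44 -0.12  0.46]
[0.047, -0.211, -0.212, -0.017, 0.021, -0.032]
[-0.028, -0.39, -0.429, -0.038, 0.077, -0.057]
[-0.339, -0.809, -0.694, -0.121, 0.022, -0.133]
[-0.234, -1.023, -0.226, -0.218, -0.086, -0.192]
```

play_rows:
  commands: [0.02,-0.12,-0.2,-0.02,0.02,-0.03,-1,0,-0.3,-0.4,-0.04,0.07,-0.05,-1,-0.15,-0.5,-0.55,-0.07,0.05,-0.08,-1,-0.3,-0.65,-0.65,-0.1,0.03,-0.11,-1,-0.34,-0.8,-0.7,-0.12,0.02,-0.13,-1,-0.3,-0.9,-0.5,-0.17,-0.03,-0.16,-1,-0.23,-1,-0.23,-0.22,-0.09,-0.19,-1,-0.23,-1,-0.23,-0.22,-0.09,-0.19,-1]

```text
clock: 6.15
tcp_pos: [0.662, -0.0304, 0.1563]
orientation: [0.43, -0.338, 0.816, 0.185]
wrist_force: [0.1, 0.8, 0.3]
grip_width: 0.0002
finger_force: 0.0
```

```bash
python3 - <<'E'
from kin import *
rep()
wp=[(hw(-.09,-.1,.11),45,28),(hw(-.085,-.1,.08),45,20),(hw(-.085,-.1,.062),45,20)]
rows(wp)
s=camera("side");cv2.imwrite("pics/side2.png",s["image"][:,:,::-1])
for n in("shutter","pot","pot_stand"): print(n,[np.round(b["extent"]).tolist() for b in boxes_of(s,n)[:1]])
E
```

```text
t 6.15 tcp [ 0.662  -0.0304  0.1563] hatch [-0.105 -0.096  0.156] az/down [45.8 34.2] q [-0.65 -0.11 -0.5   1.01  0.96 -1.35] F [0.11 0.84 0.32]
[0.197, -0.001, 0.26, 0.007, -0.069, -0.005]
[0.344, 0.005, 0.399, 0.006, -0.157, -0.005]
[0.444, 0.003, 0.466, 0.006, -0.157, -0.005]
shutter [[317.0, 212.0, 425.0, 286.0]]
pot [[259.0, 273.0, 312.0, 334.0]]
pot_stand [[334.0, 312.0, 377.0, 350.0]]
```

play_rows:
  commands: [0.2,0,0.26,0.01,-0.07,0,-1,0.34,0,0.4,0.01,-0.16,0,-1,0.51,0,0.51,0.01,-0.16,0,-1,0.51,0,0.51,0.01,-0.16,0,-1,0.51,0,0.51,0.01,-0.16,0,-1,0.51,0,0.51,0.01,-0.16,0,-1,0.51,0,0.51,0.01,-0.16,0,-1,0.51,0,0.51,0.01,-0.16,0,-1]

```text
clock: 7.35
tcp_pos: [0.6791, -0.0172, 0.0605]
orientation: [0.535, -0.313, 0.755, 0.213]
wrist_force: [0.7, -0.6, -0.5]
grip_width: 0.0001
finger_force: 0.0
```

```bash
python3 - <<'E'
from kin import *
rep()
rows([(hw(-.05,-.1,.05),45,20),(hw(-.01,-.1,.05),45,20),(hw(-.01,-.1,.08),45,20),(hw(-.01,-.1,.14),45,20),(hw(-.01,-.1,.18),45,20)])
s=camera("side");cv2.imwrite("pics/side3.png",s["image"][100:360,200:500,::-1].repeat(2,0).repeat(2,1))
E
```

```text
t 7.35 tcp [ 0.6791 -0.0172  0.0605] hatch [-0.085 -0.105  0.061] az/down [44.3 19.6] q [-0.68  0.07 -0.67  0.51  1.21 -1.24] F [ 0.74 -0.64 -0.53]
[-0.008, 0.093, 0.229, -0.008, 0.004, 0.006]
[-0.096, 0.165, 0.471, -0.008, 0.004, 0.006]
[-0.284, 0.162, 0.404, -0.008, 0.004, 0.006]
[-0.661, 0.157, 0.27, -0.008, 0.004, 0.006]
[-0.912, 0.154, 0.18, -0.008, 0.004, 0.006]
```

View pics/side3.png

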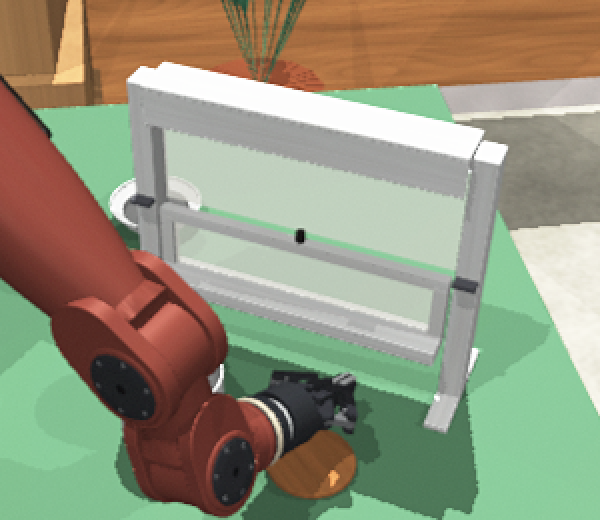

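play_rows:
  commands: [0.08,0.04,0.03,0,0,0,-1,0.08,0.07,0.14,0,0,0,-1,0.03,0.1,0.26,0,0,0,-1,-0.02,0.13,0.38,0,0,0,-1,-0.07,0.16,0.48,0,0,0,-1,-0.07,0.16,0.48,0,0,0,-1,-0.07,0.16,0.48,0,0,0,-1,-0.07,0.16,0.48,0,0,0,-1]

```text
clock: 8.4
tcp_pos: [0.7129, 0.0494, 0.0451]
orientation: [0.535, -0.312, 0.755, 0.214]
wrist_force: [-0.6, -0.6, -0.7]
grip_width: -0.0002
finger_force: 0.0
```

```bash
python3 - <<'E'
from kin import *
rep()
rows([(hw(-.01,-.1,.06),45,20),(hw(-.01,-.1,.08),45,20),(hw(-.01,-.1,.14),45,20),(hw(-.01,-.1,.165),45,20)])
E
```

```text
t 8.4 tcp [0.7129 0.0494 0.0451] hatch [-0.011 -0.101  0.045] az/down [44.2 19.6] q [-0.53  0.07 -0.75  0.11  1.14 -0.9 ] F [-0.56 -0.61 -0.73]
[-0.095, 0.004, -0.03, -0.008, 0.004, 0.005]
[-0.221, 0.002, -0.075, -0.008, 0.004, 0.005]
[-0.598, -0.002, -0.209, -0.008, 0.004, 0.005]
[-0.754, -0.004, -0.265, -0.008, 0.004, 0.005]
```

play_rows:
  commands: [-0.1,0,-0.035,0,0,0,-1,-0.2,0,-0.07,0,0,0,-1,-0.3,0,-0.105,0,0,0,-1,-0.4,0,-0.14,0,0,0,-1,-0.5,0,-0.175,0,0,0,-1,-0.6,0,-0.21,0,0,0,-1,-0.7,0,-0.245,0,0,0,-1,-0.7,0,-0.245,0,0,0,-1]

```text
clock: 9.4
tcp_pos: [0.7133, 0.0494, 0.1585]
orientation: [0.536, -0.313, 0.755, 0.212]
wrist_force: [-3.3, -6.8, 2.0]
grip_width: 0.0002
finger_force: 0.0
```

```bash
python3 - <<'E'
from kin import *
rep()
s=camera("side");cv2.imwrite("pics/side4.png",s["image"][100:360,200:500,::-1].repeat(2,0).repeat(2,1))
for n in("shutter","pot","pot_stand"): print(n,[np.round(b["extent"]).tolist() for b in boxes_of(s,n)[:1]])
for z in(.15,.16,.17,.18,.19,.2): print(z,proj(s,hw(-.04,-.195,z)).round(1),proj(s,hw(-.04,.195,z)).round(1))
E
```

```text
t 9.4 tcp [0.7133 0.0494 0.1585] hatch [-0.01  -0.101  0.158] az/down [44.1 19.6] q [-0.53 -0.17 -0.74  0.36  1.14 -0.9 ] F [-3.31 -6.82  2.02]
shutter [[278.0, 167.0, 428.0, 254.0]]
pot [[259.0, 272.0, 313.0, 336.0]]
pot_stand [[332.0, 312.0, 380.0, 351.0]]
0.15 [[418.8 262.6]] [[274.5 223.2]]
0.16 [[419.3 259.5]] [[274.2 220.2]]
0.17 [[419.8 256.3]] [[274.  217.1]]
0.18 [[420.2 253.2]] [[273.8 214. ]]
0.19 [[420.7 250. ]] [[273.5 210.9]]
0.2 [[421.2 246.7]] [[273.3 207.8]]
```

View pics/side4.png

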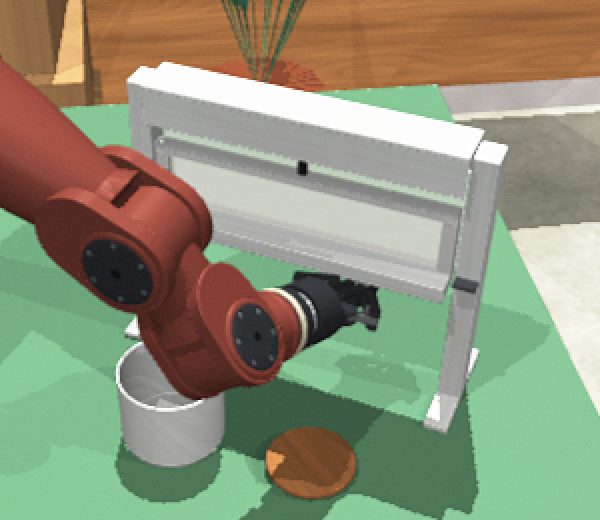

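```bash
python3 - <<'E'
from kin import *
rows([(hw(-.01,-.1,.15),44,20),(hw(-.023,-.1,.15),44,20),(hw(-.023,-.1,.155),44,20),(hw(-.023,-.1,.16),44,20)])
E
```

```text
[0.046, 0.002, 0.016, 0.002, 0.004, 0.01]
[0.074, -0.022, -0.062, 0.002, 0.004, 0.01]
[0.043, -0.022, -0.074, 0.002, 0.004, 0.01]
[0.011, -0.023, -0.085, 0.002, 0.004, 0.01]
```

play_rows:
  commands: [0.046,0,0.016,0,0,0,-1,0.046,0,0.016,0,0,0,-1,0.074,-0.022,-0.062,0,0,0,-1,0.074,-0.022,-0.062,0,0,0,-1,0.05,-0.022,-0.07,0,0,0,-1,0.03,-0.022,-0.078,0,0,0,-1,0.03,-0.022,-0.078,0,0,0,-1,0.03,-0.022,-0.078,0,0,0,-1]

```text
clock: 10.6
tcp_pos: [0.7059, 0.0403, 0.1564]
orientation: [0.535, -0.313, 0.755, 0.214]
wrist_force: [0.1, -0.1, -1.1]
grip_width: 0.0002
finger_force: 0.0
```

```bash
python3 - <<'E'
from kin import *
rep()
rows([(hw(-.023,-.1,z),44,20) for z in(.16,.165,.17)])
s=camera("side")
for n in("shutter",): print(n,[np.round(b["extent"],1).tolist() for b in boxes_of(s,n)[:1]])
E
```

```text
t 10.6 tcp [0.7059 0.0403 0.1564] hatch [-0.022 -0.099  0.156] az/down [44.3 19.6] q [-0.56 -0.17 -0.73  0.42  1.15 -0.95] F [ 0.05 -0.12 -1.09]
[-0.021, -0.008, -0.012, 0.003, 0.004, 0.009]
[-0.053, -0.008, -0.023, 0.003, 0.004, 0.009]
[-0.084, -0.009, -0.035, 0.003, 0.004, 0.009]
shutter [[276.4, 166.8, 430.9, 252.7]]
```

play_rows:
  commands: [-0.02,0,-0.007,0,0,0,-1,-0.03,0,-0.011,0,0,0,-1,-0.04,0,-0.015,0,0,0,-1,-0.05,0,-0.018,0,0,0,-1,-0.055,0,-0.02,0,0,0,-1,-0.06,0,-0.022,0,0,0,-1,-0.063,0,-0.023,0,0,0,-1,-0.067,0,-0.024,0,0,0,-1]

```text
clock: 11.7
tcp_pos: [0.7058, 0.0403, 0.1668]
orientation: [0.535, -0.313, 0.755, 0.214]
wrist_force: [0.9, -0.9, -3.7]
grip_width: -0.0001
finger_force: 1.5
```

```bash
python3 - <<'E'
from kin import *
rep()
E
```

```text
t 11.7 tcp [0.7058 0.0403 0.1668] hatch [-0.022 -0.099  0.167] az/down [44.3 19.6] q [-0.56 -0.19 -0.73  0.44  1.15 -0.95] F [ 0.86 -0.9  -3.69]
```

play_rows:
  commands: [-0.01,0,-0.004,0,0,0,-1,-0.02,0,-0.007,0,0,0,-1,-0.03,0,-0.011,0,0,0,-1,-0.04,0,-0.015,0,0,0,-1,-0.05,0,-0.018,0,0,0,-1,-0.055,0,-0.02,0,0,0,-1,-0.06,0,-0.022,0,0,0,-1,-0.063,0,-0.023,0,0,0,-1]

```text
clock: 12.7
tcp_pos: [0.7057, 0.0403, 0.1771]
orientation: [0.535, -0.313, 0.755, 0.214]
wrist_force: [1.5, 0.1, -2.8]
grip_width: 0.0002
finger_force: 1.5
```

play_rows:
  commands: [-0.004,0,-0.0015,0,0,0,-1,-0.008,0,-0.003,0,0,0,-1,-0.012,0,-0.0045,0,0,0,-1,-0.016,0,-0.006,0,0,0,-1,-0.02,0,-0.0075,0,0,0,-1,-0.024,0,-0.009,0,0,0,-1,-0.028,0,-0.0105,0,0,0,-1,-0.032,0,-0.012,0,0,0,-1]

```text
clock: 13.7
tcp_pos: [0.7056, 0.0403, 0.1822]
orientation: [0.535, -0.313, 0.755, 0.214]
wrist_force: [1.5, -0.5, -3.8]
grip_width: 0.0003
finger_force: 1.5
```

play_rows:
  commands: [-0.004,0,-0.0015,0,0,0,-1,-0.008,0,-0.003,0,0,0,-1,-0.012,0,-0.0045,0,0,0,-1,-0.016,0,-0.006,0,0,0,-1,-0.019,0,-0.007,0,0,0,-1,-0.022,0,-0.008,0,0,0,-1,-0.025,0,-0.0092,0,0,0,-1,-0.025,0,-0.0092,0,0,0,-1]

```text
clock: 14.7
tcp_pos: [0.7055, 0.0403, 0.1862]
orientation: [0.535, -0.313, 0.755, 0.214]
wrist_force: [0.9, -1.1, -3.9]
grip_width: 0.0005
finger_force: 1.3
```

play_rows:
  commands: [-0.004,0,-0.0015,0,0,0,-1,-0.008,0,-0.003,0,0,0,-1,-0.012,0,-0.0045,0,0,0,-1,-0.016,0,-0.006,0,0,0,-1,-0.019,0,-0.007,0,0,0,-1,-0.022,0,-0.008,0,0,0,-1,-0.025,0,-0.0092,0,0,0,-1,-0.025,0,-0.0092,0,0,0,-1]

```text
clock: 15.7
tcp_pos: [0.7055, 0.0403, 0.1903]
orientation: [0.535, -0.313, 0.755, 0.214]
wrist_force: [1.1, -1.2, -2.3]
grip_width: -0.0
finger_force: 1.3
```

play_rows:
  commands: [-0.004,0,-0.0015,0,0,0,-1,-0.008,0,-0.003,0,0,0,-1,-0.012,0,-0.0045,0,0,0,-1,-0.016,0,-0.006,0,0,0,-1,-0.019,0,-0.007,0,0,0,-1,-0.022,0,-0.008,0,0,0,-1,-0.025,0,-0.0092,0,0,0,-1,-0.025,0,-0.0092,0,0,0,-1]

```text
clock: 16.7
tcp_pos: [0.7054, 0.0403, 0.1942]
orientation: [0.535, -0.313, 0.755, 0.214]
wrist_force: [0.7, -2.1, -3.4]
grip_width: -0.0001
finger_force: 1.3
```

play_rows:
  commands: [-0.004,0,-0.0015,0,0,0,-1,-0.008,0,-0.003,0,0,0,-1,-0.012,0,-0.0045,0,0,0,-1,-0.016,0,-0.006,0,0,0,-1,-0.019,0,-0.007,0,0,0,-1,-0.022,0,-0.008,0,0,0,-1,-0.025,0,-0.0092,0,0,0,-1,-0.025,0,-0.0092,0,0,0,-1]

```text
clock: 17.7
tcp_pos: [0.7053, 0.0403, 0.1982]
orientation: [0.535, -0.313, 0.755, 0.214]
wrist_force: [2.3, -1.2, -2.7]
grip_width: -0.0004
finger_force: 1.3
```

play_rows:
  commands: [-0.004,0,-0.0015,0,0,0,-1,-0.008,0,-0.003,0,0,0,-1,-0.012,0,-0.0045,0,0,0,-1,-0.016,0,-0.006,0,0,0,-1,-0.019,0,-0.007,0,0,0,-1,-0.022,0,-0.008,0,0,0,-1,-0.025,0,-0.0092,0,0,0,-1,-0.025,0,-0.0092,0,0,0,-1]

```text
clock: 18.7
tcp_pos: [0.7053, 0.0403, 0.2023]
orientation: [0.535, -0.313, 0.755, 0.214]
wrist_force: [1.9, -0.7, -2.5]
grip_width: -0.0002
finger_force: 1.3
```

```bash
python3 - <<'E'
from kin import *
rep()
s=camera("side");b=boxes_of(s,"shutter")[0]["extent"];print(np.round(b,1))
cv2.imwrite("pics/side5.png",s["image"][100:360,200:500,::-1].repeat(2,0).repeat(2,1))
for z in(.2,.21,.22,.23): print(z,proj(s,hw(-.04,-.195,z)).round(1),proj(s,hw(-.04,.195,z)).round(1))
E
```

```text
t 18.7 tcp [0.7053 0.0403 0.2023] hatch [-0.022 -0.099  0.202] az/down [44.3 19.6] q [-0.56 -0.24 -0.7   0.52  1.16 -0.95] F [ 1.87 -0.65 -2.53]
[278.9 161.1 431.3 240.1]
0.2 [[421.2 246.7]] [[273.3 207.8]]
0.21 [[421.6 243.5]] [[273.  204.7]]
0.22 [[422.1 240.2]] [[272.8 201.5]]
0.23 [[422.6 236.8]] [[272.6 198.3]]
```

View pics/side5.png

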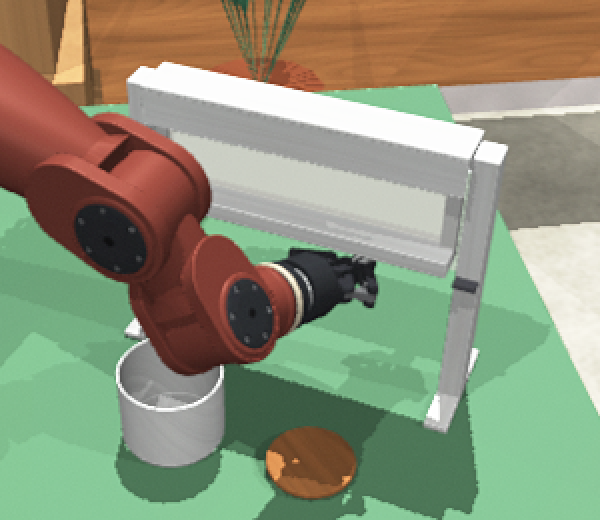

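play_rows:
  commands: [-0.004,0,-0.0015,0,0,0,-1,-0.008,0,-0.003,0,0,0,-1,-0.012,0,-0.0045,0,0,0,-1,-0.016,0,-0.006,0,0,0,-1,-0.019,0,-0.007,0,0,0,-1,-0.022,0,-0.008,0,0,0,-1,-0.025,0,-0.0092,0,0,0,-1,-0.025,0,-0.0092,0,0,0,-1]

```text
clock: 19.8
tcp_pos: [0.7052, 0.0403, 0.2063]
orientation: [0.535, -0.313, 0.755, 0.214]
wrist_force: [2.3, -0.6, -1.3]
grip_width: 0.0001
finger_force: 1.3
```

play_rows:
  commands: [-0.004,0,-0.0015,0,0,0,-1,-0.008,0,-0.003,0,0,0,-1,-0.012,0,-0.0045,0,0,0,-1,-0.016,0,-0.006,0,0,0,-1,-0.019,0,-0.007,0,0,0,-1,-0.022,0,-0.008,0,0,0,-1,-0.025,0,-0.0092,0,0,0,-1,-0.025,0,-0.0092,0,0,0,-1]

```text
clock: 20.8
tcp_pos: [0.7052, 0.0403, 0.2103]
orientation: [0.535, -0.313, 0.755, 0.214]
wrist_force: [1.8, -1.5, -3.5]
grip_width: -0.0
finger_force: 1.3
```

play_rows:
  commands: [-0.004,0,-0.0015,0,0,0,-1,-0.008,0,-0.003,0,0,0,-1,-0.012,0,-0.0045,0,0,0,-1,-0.016,0,-0.006,0,0,0,-1,-0.019,0,-0.007,0,0,0,-1,-0.019,0,-0.007,0,0,0,-1,-0.019,0,-0.007,0,0,0,-1,-0.019,0,-0.007,0,0,0,-1]

```text
clock: 21.8
tcp_pos: [0.705, 0.0403, 0.213]
orientation: [0.535, -0.313, 0.755, 0.214]
wrist_force: [2.6, -1.4, -7.5]
grip_width: -0.0002
finger_force: 3.1
```

play_rows:
  commands: [-0.004,0,-0.0015,0,0,0,-1,-0.0075,0,-0.0028,0,0,0,-1,-0.0075,0,-0.0028,0,0,0,-1,-0.0075,0,-0.0028,0,0,0,-1,-0.0075,0,-0.0028,0,0,0,-1,-0.0075,0,-0.0028,0,0,0,-1,-0.0075,0,-0.0028,0,0,0,-1,-0.0075,0,-0.0028,0,0,0,-1]

```text
clock: 22.8
tcp_pos: [0.705, 0.0404, 0.2143]
orientation: [0.535, -0.313, 0.755, 0.214]
wrist_force: [3.6, -1.1, -10.2]
grip_width: -0.0002
finger_force: 4.3
```

```bash
python3 - <<'E'
from kin import *
rows([(hw(-.023,-.1,.19),44,20),(hw(-.12,-.1,.20),44,25)])
for az in (45,55,60,65,75):
  for dn in (25,35,45,55):
    o=[]
    for x,y,z in ((-.29,.10,.15),(-.29,.10,.03),(-.26,.09,.03),(-.15,.085,.03),(-.05,.08,.03),(.05,.075,.03)):
        q,e=ik(hw(x,y,z),az,dn); o.append(round(e*1000))
    print(az,dn,o,q.round(2))
E
```

```text
[0.153, -0.01, 0.054, 0.003, 0.004, 0.009]
[0.301, -0.184, -0.554, 0.003, 0.06, 0.009]
45 25 [0, 0, 0, 0, 16, 22] [-0.36 -0.36 -1.1   0.2   0.99]
45 35 [0, 0, 0, 0, 9, 3] [-0.28 -0.5  -1.1   0.37  0.8 ]
45 45 [0, 0, 0, 0, 0, 0] [-0.21 -0.45 -0.97  0.55  0.64]
45 55 [0, 0, 0, 0, 0, 0] [-0.14 -0.34 -0.81  0.7   0.47]
55 25 [0, 0, 0, 0, 0, 0] [-0.38 -0.24 -1.    0.37  1.08]
55 35 [0, 0, 0, 0, 0, 0] [-0.32 -0.29 -0.92  0.55  0.9 ]
55 45 [0, 0, 0, 0, 0, 0] [-0.25 -0.28 -0.82  0.68  0.72]
55 55 [0, 0, 0, 0, 0, 0] [-0.17 -0.22 -0.7   0.8   0.55]
60 25 [0, 0, 0, 0, 0, 0] [-0.39 -0.11 -0.86  0.55  1.12]
60 35 [0, 0, 0, 0, 0, 0] [-0.33 -0.17 -0.81  0.67  0.94]
60 45 [0, 0, 0, 0, 0, 0] [-0.26 -0.19 -0.74  0.76  0.75]
60 55 [0, 0, 0, 0, 0, 0] [-0.18 -0.16 -0.64  0.85  0.57]
65 25 [0, 0, 0, 0, 0, 0] [-0.4   0.03 -0.72  0.74  1.13]
65 35 [0, 0, 0, 0, 0, 0] [-0.34 -0.06 -0.7   0.79  0.95]
65 45 [0, 0, 0, 0, 0, 0] [-0.27 -0.1  -0.66  0.85  0.77]
65 55 [0, 0, 0, 0, 0, 0] [-0.19 -0.09 -0.58  0.91  0.59]
75 25 [0, 0, 0, 0, 0, 0] [-0.39  0.3  -0.42  1.12  1.12]
75 35 [0, 0, 0, 0, 0, 0] [-0.34  0.16 -0.47  1.05  0.96]
75 45 [0, 0, 0, 0, 0, 0] [-0.28  0.08 -0.47  1.03  0.79]
75 55 [0, 0, 0, 0, 0, 0] [-0.2   0.05 -0.44  1.04  0.61]
```

play_rows:
  commands: [0.03,0,0.011,0,0,0,-1,0.09,0,0.033,0,0,0,-1,0.15,0,0.054,0,0,0,-1,0.15,0,0.054,0,0,0,-1,0.2,-0.06,-0.15,0,0.02,0,-1,0.25,-0.12,-0.35,0,0.04,0,-1,0.3,-0.18,-0.55,0,0.06,0,-1,0.3,-0.18,-0.55,0,0.06,0,-1]

```text
clock: 23.8
tcp_pos: [0.6585, -0.0465, 0.2014]
orientation: [0.5, -0.322, 0.779, 0.198]
wrist_force: [0.8, 0.3, 0.9]
grip_width: 0.0001
finger_force: 0.0
```

```bash
python3 - <<'E'
from kin import *
rep()
wp=[(hw(-.16,-.06,.24),50,35),(hw(-.24,0,.26),58,40),(hw(-.31,.07,.24),60,40),(hw(-.31,.095,.2),60,40)]
for w in wp:
    q,e=ik(*w);print(q.round(2),round(e*1000))
rows(wp)
s=camera("side");t=camera("top")
for n in("shutter","pot","pot_stand"): print(n,[np.round(b["extent"]).tolist() for b in boxes_of(s,n)[:1]],[np.round(b["extent"]).tolist() for b in boxes_of(t,n)[:1]])
E
```

```text
t 23.8 tcp [ 0.6585 -0.0465  0.2014] hatch [-0.121 -0.101  0.201] az/down [44. 25.] q [-0.73 -0.14 -0.52  1.03  1.13 -1.41] F [0.79 0.29 0.86]
[-0.77 -0.12 -0.35  1.45  0.96] 0
[-0.92 -0.08 -0.25  1.8   0.8 ] 0
[-1.12 -0.14 -0.37  1.93  0.68] 0
[-1.16 -0.18 -0.48  1.88  0.66] 0
[-0.098, 0.191, -0.404, -0.058, 0.111, -0.024]
[0.04, 0.431, -1.025, -0.133, 0.165, -0.074]
[0.4, 0.756, -1.492, -0.151, 0.165, -0.086]
[0.659, 0.92, -1.421, -0.151, 0.165, -0.086]
shutter [[278.0, 161.0, 432.0, 238.0]] [[247.0, 134.0, 334.0, 282.0]]
pot [[260.0, 295.0, 315.0, 333.0]] [[311.0, 256.0, 360.0, 306.0]]
pot_stand [[331.0, 310.0, 378.0, 350.0]] [[340.0, 210.0, 367.0, 242.0]]
```

play_rows:
  commands: [-0.05,0.1,-0.2,-0.03,0.05,-0.01,-1,-0.1,0.19,-0.4,-0.06,0.11,-0.02,-1,-0.03,0.31,-0.72,-0.1,0.14,-0.05,-1,0.04,0.43,-0.98,-0.13,0.16,-0.07,0,0.1,0.5,-1,-0.15,0.16,-0.09,1,0.1,0.5,-1,-0.15,0.16,-0.09,1,0.1,0.5,-1,-0.15,0.16,-0.09,1,0.1,0.5,-1,-0.15,0.16,-0.09,1]

```text
clock: 25.2
tcp_pos: [0.5038, -0.0896, 0.249]
orientation: [0.369, -0.455, 0.782, 0.211]
wrist_force: [-1.1, 0.5, -0.4]
grip_width: 0.0852
finger_force: 0.0
```

```bash
python3 - <<'E'
from kin import *
rep()
wp=[(hw(-.31,.07,.24),60,40),(hw(-.31,.095,.2),60,40),(hw(-.31,.095,.1),60,40),(hw(-.31,.095,.04),60,40)]
rows(wp)
E
```

```text
t 25.2 tcp [ 0.5038 -0.0896  0.249 ] hatch [-0.236  0.011  0.249] az/down [60.  39.6] q [-0.92 -0.07 -0.27  1.8   0.79 -2.15] F [-1.07  0.51 -0.36]
[0.361, 0.394, -0.344, -0.0, 0.004, 0.005]
[0.565, 0.562, -0.175, -0.0, 0.004, 0.005]
[1.078, 0.566, 0.251, -0.0, 0.004, 0.005]
[1.386, 0.568, 0.506, -0.0, 0.004, 0.005]
```

play_rows:
  commands: [0.18,0.2,-0.2,0,0,0,1,0.36,0.4,-0.34,0,0,0,1,0.46,0.5,-0.25,0,0,0,1,0.565,0.56,-0.175,0,0,0,1,0.75,0.56,-0.02,0,0,0,1,0.9,0.56,0.1,0,0,0,1,1,0.56,0.19,0,0,0,1,1,0.56,0.19,0,0,0,1]

```text
clock: 26.2
tcp_pos: [0.3945, -0.1118, 0.1141]
orientation: [0.369, -0.455, 0.782, 0.212]
wrist_force: [-0.5, 0.5, 0.5]
grip_width: 0.0851
finger_force: 0.0
```

```bash
python3 - <<'E'
from kin import *
rep()
wp=[(hw(-.31,.09,.04),60,40),(hw(-.26,.09,.04),60,40)]
rows(wp)
s=camera("side");t=camera("top")
cv2.imwrite("pics/b6.png",np.hstack([s["image"][200:400,200:500],t["image"][160:360,180:480]])[:,:,::-1])
for n in("pot","pot_stand"): print(n,[np.round(b["extent"]).tolist() for b in boxes_of(s,n)[:1]],[np.round(b["extent"]).tolist() for b in boxes_of(t,n)[:1]])
E
```

```text
t 26.2 tcp [ 0.3945 -0.1118  0.1141] hatch [-0.309  0.095  0.114] az/down [60.1 39.6] q [-1.16 -0.09 -0.57  1.72  0.67 -2.44] F [-0.46  0.52  0.54]
[0.384, -0.031, 0.311, 0.0, 0.005, 0.004]
[0.171, -0.032, 0.568, 0.0, 0.005, 0.004]
pot [[258.0, 269.0, 315.0, 334.0]] [[312.0, 257.0, 360.0, 303.0]]
pot_stand [[334.0, 313.0, 377.0, 351.0]] [[341.0, 201.0, 378.0, 239.0]]
```

View pics/b6.png

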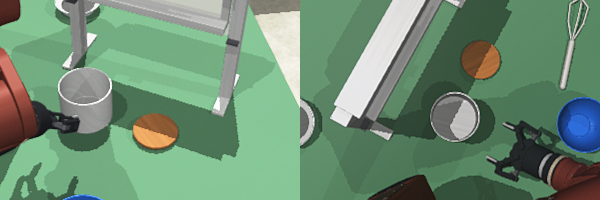

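play_rows:
  commands: [0.13,-0.01,0.1,0,0,0,1,0.26,-0.02,0.21,0,0,0,1,0.38,-0.03,0.31,0,0,0,1,0.34,-0.03,0.36,0,0,0,1,0.28,-0.03,0.43,0,0,0,1,0.22,-0.03,0.5,0,0,0,1,0.17,-0.03,0.57,0,0,0,1,0.13,-0.03,0.62,0,0,0,1]

```text
clock: 27.5
tcp_pos: [0.4287, -0.0628, 0.0407]
orientation: [0.369, -0.455, 0.782, 0.211]
wrist_force: [-0.6, 0.6, -0.1]
grip_width: 0.0852
finger_force: 0.0
```

```bash
python3 - <<'E'
from kin import *
rep()
t=camera("top");cv2.imwrite("pics/t7.png",t["image"][160:360,180:480,::-1])
b=np.array(boxes_of(t,"pot")[0]["extent"]);print(b)
u=(b[:2]+b[2:])/2;print(inh(onz(t,u,.09)).round(3))
wp=[(hw(x,y,.04),60,40) for x,y in((-.2,.088),(-.15,.084),(-.1,.08))]
rows(wp)
E
```

```text
t 27.5 tcp [ 0.4287 -0.0628  0.0407] hatch [-0.25   0.09   0.041] az/down [60.  39.7] q [-1.03 -0.06 -0.67  1.49  0.74 -2.29] F [-0.58  0.59 -0.15]
[310.6 254.7 358.4 304.6]
[-0.205  0.098  0.09 ]
[-0.209, -0.014, 0.258, 0.0, 0.004, 0.005]
[-0.422, -0.043, 0.515, 0.0, 0.004, 0.005]
[-0.634, -0.071, 0.771, 0.0, 0.004, 0.005]
```

play_rows:
  commands: [-0.05,0,0.06,0,0,0,1,-0.1,0,0.12,0,0,0,1,-0.16,-0.01,0.19,0,0,0,1,-0.21,-0.01,0.26,0,0,0,1,-0.26,-0.02,0.32,0,0,0,1,-0.32,-0.03,0.39,0,0,0,1,-0.37,-0.04,0.45,0,0,0,1,-0.42,-0.04,0.51,0,0,0,1]

```text
clock: 28.6
tcp_pos: [0.483, 0.02, 0.0402]
orientation: [0.369, -0.455, 0.782, 0.211]
wrist_force: [-0.8, -2.2, 0.1]
grip_width: 0.0855
finger_force: 1.6
```

```bash
python3 - <<'E'
from kin import *
rep()
s=camera("side");t=camera("top");cv2.imwrite("pics/b8.png",np.hstack([s["image"][150:350,200:500],t["image"][160:360,180:480]])[:,:,::-1])
b=np.array(boxes_of(t,"pot")[0]["extent"]);print(b)
u=(b[:2]+b[2:])/2;print(inh(onz(t,u,.09)).round(3))
wp=[(hw(x,y,.04),60,40) for x,y in((-.1,.08),(-.05,.076),(0,.072),(.04,.07))]
rows(wp)
E
```

```text
t 28.6 tcp [0.483  0.02   0.0402] hatch [-0.151  0.084  0.04 ] az/down [60.  39.6] q [-0.78 -0.17 -0.75  1.29  0.84 -1.97] F [-0.78 -2.19  0.12]
[280.7 235.3 328.8 286.4]
[-0.111  0.091  0.09 ]
[-0.216, -0.031, 0.263, 0.0, 0.004, 0.005]
[-0.428, -0.059, 0.52, 0.0, 0.004, 0.005]
[-0.641, -0.087, 0.776, 0.0, 0.004, 0.005]
[-0.811, -0.101, 0.982, 0.0, 0.004, 0.005]
```

View pics/b8.png

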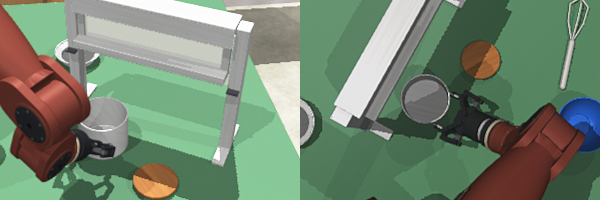

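play_rows:
  commands: [-0.05,-0.01,0.06,0,0,0,1,-0.1,-0.015,0.12,0,0,0,1,-0.16,-0.02,0.19,0,0,0,1,-0.216,-0.03,0.263,0,0,0,1,-0.26,-0.04,0.32,0,0,0,1,-0.32,-0.045,0.39,0,0,0,1,-0.37,-0.05,0.45,0,0,0,1,-0.428,-0.06,0.52,0,0,0,1]

```text
clock: 29.75
tcp_pos: [0.5408, 0.1023, 0.0399]
orientation: [0.369, -0.455, 0.783, 0.211]
wrist_force: [-1.4, -2.3, 0.9]
grip_width: 0.0852
finger_force: 1.7
```

```bash
python3 - <<'E'
from kin import *
rep()
wp=[(hw(x,y,.04),60,40) for x,y in((0,.072),(.05,.07))]
rows(wp)
E
```

```text
t 29.75 tcp [0.5408 0.1023 0.0399] hatch [-0.051  0.075  0.04 ] az/down [59.9 39.7] q [-0.53 -0.22 -0.78  1.02  0.88 -1.59] F [-1.36 -2.34  0.86]
[-0.216, -0.02, 0.26, -0.001, 0.004, 0.004]
[-0.429, -0.034, 0.517, -0.001, 0.004, 0.004]
```

play_rows:
  commands: [-0.07,0,0.085,0,0,0,1,-0.14,-0.01,0.17,0,0,0,1,-0.216,-0.02,0.26,0,0,0,1,-0.28,-0.02,0.34,0,0,0,1,-0.34,-0.03,0.41,0,0,0,1,-0.39,-0.03,0.47,0,0,0,1,-0.42,-0.03,0.505,0,0,0,1,-0.429,-0.034,0.517,0,0,0,1]

```text
clock: 30.75
tcp_pos: [0.595, 0.1875, 0.0398]
orientation: [0.369, -0.455, 0.782, 0.211]
wrist_force: [-3.3, -2.5, 2.4]
grip_width: 0.0856
finger_force: 2.0
```

```bash
python3 - <<'E'
from kin import *
rep()
s=camera("side");t=camera("top");cv2.imwrite("pics/b9.png",np.hstack([s["image"][130:330,200:500],t["image"][100:300,130:430]])[:,:,::-1])
for c,n in((s,"s"),(t,"t")):
    for o in("pot","shutter","lid"): print(n,o,[np.round(b["extent"]).tolist() for b in boxes_of(c,o)[:1]])
    print(n,proj(c,[hw(.09+dx,.075+dy,.105) for dx,dy in((0,0),(.065,0),(-.065,0),(0,.065),(0,-.065))]).round(0).tolist())
E
```

```text
t 30.75 tcp [0.595  0.1875 0.0398] hatch [0.05  0.071 0.04 ] az/down [60.  39.6] q [-0.31 -0.18 -0.76  0.74  0.85 -1.24] F [-3.3  -2.48  2.42]
s pot [[315.0, 211.0, 362.0, 264.0]]
s shutter [[295.0, 167.0, 431.0, 236.0]]
s lid []
s [[335.0, 220.0], [344.0, 207.0], [326.0, 234.0], [314.0, 214.0], [357.0, 226.0]]
t pot [[216.0, 197.0, 250.0, 241.0]]
t shutter [[248.0, 139.0, 335.0, 284.0]]
t lid [[139.0, 257.0, 194.0, 307.0]]
t [[241.0, 219.0], [220.0, 208.0], [262.0, 231.0], [229.0, 241.0], [253.0, 198.0]]
```

View pics/b9.png

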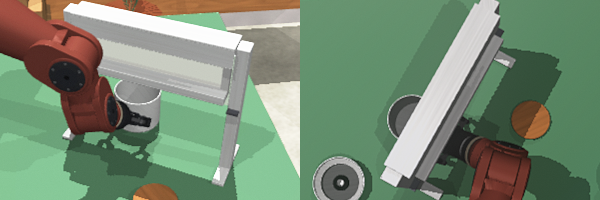

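play_rows:
  commands: [0.05,0,-0.06,0,0,0,1,0.15,0,-0.18,0,0,0,1,0.27,0.01,-0.33,0,0,0,1,0.4,0.02,-0.48,0,0,0,1,0.52,0.03,-0.63,0,0,0,1,0.65,0.04,-0.78,0,0,0,1,0.74,0.05,-0.9,0,0,0,1,0.74,0.05,-0.9,0,0,0,1]

```text
clock: 32.15
tcp_pos: [0.5018, 0.0378, 0.0408]
orientation: [0.37, -0.454, 0.783, 0.211]
wrist_force: [-0.3, -0.2, -0.1]
grip_width: 0.0852
finger_force: 0.0
```

```bash
python3 - <<'E'
from kin import *
rep()
s=camera("side");t=camera("top")
for c,n in((s,"s"),(t,"t")):
    for o in("pot","shutter","lid","pot_stand","bowl","whisk"): print(n,o,[np.round(b["extent"]).tolist() for b in boxes_of(c,o)[:1]])
E
```

```text
t 32.15 tcp [0.5018 0.0378 0.0408] hatch [-0.126  0.077  0.041] az/down [59.8 39.6] q [-0.72 -0.18 -0.75  1.23  0.86 -1.87] F [-0.33 -0.21 -0.06]
s pot [[315.0, 210.0, 363.0, 259.0]]
s shutter [[274.0, 162.0, 430.0, 236.0]]
s lid [[254.0, 190.0, 297.0, 216.0]]
s pot_stand [[335.0, 313.0, 377.0, 350.0]]
s bowl [[243.0, 394.0, 315.0, 464.0]]
s whisk [[330.0, 413.0, 460.0, 441.0]]
t pot [[219.0, 196.0, 250.0, 238.0]]
t shutter [[248.0, 134.0, 336.0, 280.0]]
t lid [[140.0, 258.0, 195.0, 308.0]]
t pot_stand [[341.0, 202.0, 380.0, 242.0]]
t bowl [[438.0, 258.0, 490.0, 313.0]]
t whisk [[439.0, 161.0, 463.0, 250.0]]
```

Shutter up, pot past it, others unmoved, arm clear.

```bash
python3 -c "
from rig import arm
print(arm.sign_off())"
```

```text
the job is handed in; nothing more can be done
None
```

The job is handed in, and the sign-off returned no verdict: the shutter was pressed home with about 10 N at the wrist and stayed up above the marks, the pot stands about 90 mm beyond the shutter's plane, and the pot stand, lid, bowl and whisk look unmoved — though on the way in the closed fingers ran into the shutter pane with about 35 N sideways before I backed off.

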